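# Set out the straight hose couplings by size

### The arm

A 6-joint arm with a two-finger parallel gripper is mounted at the origin on the work surface. World frame = base frame: x ahead of the robot, y to its left, z up, the work surface at z = 0. Lengths are in m, angles in rad, forces in N, time in s.
With the tool pointing down it reaches from about 0.35 to 0.775 m from the base axis. Payload 7.3 kg.
Tool frame: the origin (TCP) lies midway between the tips of the shut fingers; the grasp point (between the pads) lies 19 mm behind it (hold_point_z is the distance from the TCP to the grasp point, in m); z points along the fingers, y is the line along which they close (so a half turn about z gives the same grasp; the last joint's range is limited). The gripper opens to 92 mm and grips with 3 to 60 N. Pads are 19 mm wide; open, the fingers measure 130 mm over their backs; the gripper's body (75 mm by 190 mm) begins 47 mm behind the grasp point.
Start: joints at [-1.435, 0.342, 1.524, -0, 1.275, -0.146], TCP at [0.146, -0.504, 0.2] pointing down, gripper open.
Joint ranges: [-2.53, 2.53], [-0.77, 2.02], [0.04, 2.7], [-1, 4.14], [0.28, 2.66], [-3.11, 3.11]. Speed limits (rad/s): [2.57, 2.57, 3.14, 3.14, 3.14, 3.14].

### API

Orientations are given as [roll, pitch, yaw] about the fixed x, y, z axes, in that order (R = Rz(yaw) Ry(pitch) Rx(roll)).
In Python, from bench import observe, read_camera, hand_in, hold_point_z gives the robot as it stands.
- The arm moves only by the shell command python3 -m crank 'ROWS' [FORCE]. ROWS is JSON, a list that holds one entry, the list of rows, each a list of 7 numbers: the turn, a rotation vector about the tool's x, y, z as a fraction of full scale, then the shift along the tool's x, y, z as a fraction of full scale, then the opening, from 0 (shut) to 1 (fully open). A call has 1 to 10 rows; each row is the pose to reach, as a shift and turn from the pose commanded when the call began, along the tool's axes at that moment; what a row does not reach only later rows make up. Full scale, the value 1, is 0.1 m for a shift and 60 degrees for a turn. A row lasts 1/10 s, in which the tool goes at most 50 mm and 8.59 degrees, less where a joint would pass 70% of its speed; a pose out of reach is approached as far as the arm can. A call with a number of a shift or a turn outside -1 to 1 is refused whole. A call with a gripper value outside its range is refused whole. The fingers move at their own pace and stop on an object; FORCE is the grip in N (left out, the last holds). Time passes only in rows, so rows that repeat a pose let the fingers close. It gives the time, the measured TCP pose, the force, the opening and the grip force at its end, in the units of the state.
- observe(): the state, without advancing time (a new reading comes with each control period).
- read_camera(name): name is "scene" or "top"; returns a dict with "image" (400x640x3 uint8, blue, green, red), "fx", "fy", "cx", "cy" (pixels), "eye" and "attitude" of the camera in the world. Camera axes: x right, y up, looking along -z (the intrinsics and any distortion apply to the point x, -y, -z); pixel columns grow to the right and rows downward; lengths in m; the calibration is good to about 2 mm. A picture is of the moment at which its call begins. There is no depth.
- hand_in(): hands the job in; it is judged then, once.
The state is a dict: "time": time; "joint_pos": joint angles; "dq": joint speeds; "effort": joint torques, N m; "position": TCP position; "orientation": TCP orientation; "ft_force": force on the tool from outside, world axes, zero at the start; "wrist_torque": the same for the moment, N m; "gripper_width": finger opening in m; "grasp_force": force on a finger pad.
Only numpy, scipy, OpenCV 4.12 (cv2) and the standard library are available. Lean on these libraries where they do the work, as an engineer would, in place of code of your own. Each camera call takes 0.05 s, during which the arm holds its last target. There are 200 camera calls.

### The job

On the fitting bench, pick out the three straight brass hose couplings and stand each one upright in the tray of its own size: the smallest coupling in the smallest tray, the middle one in the middle tray, the largest in the largest tray, each standing flat on the tray's floor. Leave the bent elbow and the tee where they lie.

Things in the scene. Friction and masses are not known exactly. Their poses are not given: they have to be found in the camera images.
- coupling_small: the smallest of the three straight brass hose couplings, standing upright: a hexagonal foot 26 mm across flats and 12 mm high, above it a round collar 20 mm in diameter with a dark bore in its flat top, 48 mm tall in all, about 80 g. Origin at the centre of its underside, z up along its axis. Loose; best gripped from above across the collar, 12 to 15 mm below its top; its turn about z does not matter
- coupling_medium: the middle of the three straight brass hose couplings, standing upright: a hexagonal foot 38 mm across flats and 15 mm high, above it a round collar 30 mm in diameter with a dark bore in its flat top, 60 mm tall in all, about 180 g. Origin at the centre of its underside, z up along its axis. Loose; best gripped from above across the collar, 12 to 15 mm below its top; its turn about z does not matter
- coupling_large: the largest of the three straight brass hose couplings, standing upright: a hexagonal foot 52 mm across flats and 19 mm high, above it a round collar 42 mm in diameter with a dark bore in its flat top, 74 mm tall in all, about 360 g. Origin at the centre of its underside, z up along its axis. Loose; best gripped from above across the collar, 12 to 15 mm below its top; its turn about z does not matter
- tray_small: the smallest of the three low square trays, black plastic rim and grey floor, fixed to the bench, for the smallest coupling: 50 mm square inside, 62 mm outside, walls 6 mm thick and 12 mm high, the floor 4 mm above the bench. Origin at the centre of its underside on the bench, x and y along its sides, z up
- tray_medium: the middle of the three low square trays, black plastic rim and grey floor, fixed to the bench, for the middle coupling: 64 mm square inside, 76 mm outside, walls 6 mm thick and 12 mm high, the floor 4 mm above the bench. Origin at the centre of its underside on the bench, x and y along its sides, z up
- tray_large: the largest of the three low square trays, black plastic rim and grey floor, fixed to the bench, for the largest coupling: 78 mm square inside, 90 mm outside, walls 6 mm thick and 12 mm high, the floor 4 mm above the bench. Origin at the centre of its underside on the bench, x and y along its sides, z up
- elbow: a bent brass elbow fitting lying flat on the bench, loose, to be left alone: two round legs at a right angle, each about 44 mm long and 33 mm thick at its collared end, 33 mm high. Origin on the bench under the middle of the L; the legs point along its +x and +y from a corner 14 mm back along both -x and -y
- tee: a brass tee fitting lying flat on the bench, loose, to be left alone: a straight run 72 mm long along its x and one branch along its +y, 29 mm thick at the collared ends, 29 mm high. Origin on the bench, 8 mm from the run's axis towards the branch
There are look-alikes about, which are no part of the job. Leave any green look-alike of the coupling_small alone. Leave any orange look-alike of the tray_small alone.

How it is judged:
At the end, for the whole second after the job is handed in: each coupling stands upright (within 0.08 rad) in the tray of its own size, within 20 mm of its centre, underside 1 to 6.5 mm above the tray's underside (the floor is at 4 mm), released, at rest (under 0.02 m/s); elbow and tee within 15 mm of their starts (horizontal distance between coupling_small and tray_small below 0.02 m and z of coupling_small in the frame of tray_small between 0.001 and 0.0065 m and angle between each of coupling_small, coupling_medium, coupling_large's own z axis and vertical below 0.08 rad and linear speed of each of coupling_small, coupling_medium, coupling_large below 0.02 m/s and contact force between each of coupling_small, coupling_medium, coupling_large and the fingers below 0.05 N and horizontal distance between coupling_medium and tray_medium below 0.02 m and z of coupling_medium in the frame of tray_medium between 0.001 and 0.0065 m and horizontal distance between coupling_large and tray_large below 0.02 m and z of coupling_large in the frame of tray_large between 0.001 and 0.0065 m and distance of each of elbow, tee from where it was at the start of the episode below 0.015 m); the robot touches nothing.
It fails at once if the elbow is pushed or carried more than 15 mm (distance of elbow from where it was at the start of the episode above 0.015 m).
It fails at once if the tee is pushed or carried more than 15 mm (distance of tee from where it was at the start of the episode above 0.015 m).
It also fails if it takes over 83 s, if anything falls off the work surface, if the arm or the gripper's body presses on something with over 40 N, if the wrist force passes 120 N, or if a joint passes its speed limit or range.

## Working session

There is one attempt and no reset: what is moved stays moved. The work goes in short steps, Python scripts to look and compute and a shell command to move; the robot and the scene stay as the last step left them, time stands still between calls to the robot, and variables do not carry over. Pictures are saved under pics/ and viewed, at most 14 in all, crops included, and the job is handed in when it is done.

```bash
mkdir -p pics; ls
python3 - <<'E'
from bench import *
import cv2
for n in("scene","top"):
    c=read_camera(n);cv2.imwrite(f"pics/{n}0.png",c["image"]);print({k:v for k,v in c.items() if k!="image"})
print(observe(),hold_point_z)
E
```

```text
pics
{'fx': 505.3246564798058, 'fy': 505.3246564798058, 'cx': 317.3284568143514, 'cy': 200.2805686028389, 'eye': array([ 1.25466234, -0.50221683,  0.72150404]), 'attitude': array([0.92688855, 0.01926614, 0.95416798])}
{'fx': 458.837031234501, 'fy': 458.837031234501, 'cx': 325.9305214489533, 'cy': 192.88955712584303, 'eye': array([ 0.42975188, -0.01432174,  1.21143016]), 'attitude': array([ 0.07937337, -0.00628927, -1.54920515])}
{'time': 0.1, 'joint_pos': array([-1.43500038e+00,  3.42624368e-01,  1.52488982e+00, -1.20802820e-05,
        1.27543906e+00, -1.46015208e-01]), 'dq': array([-0.00369831, -0.0030437 , -0.00175483, -0.00082108,  0.00108632,
       -0.00107934]), 'effort': array([ 1.88858095e-03, -4.32006383e+01, -2.44693637e+01,  7.19745364e-02,
        5.25413977e-02, -4.34479239e-05]), 'position': array([ 0.14595565, -0.50388888,  0.19894044]), 'orientation': array([-3.14024486e+00, -1.86532903e-04,  2.81814556e-01]), 'ft_force': array([0.16614608, 0.57994442, 0.10904852]), 'wrist_torque': array([-0.02554354, -0.02696486,  0.00444977]), 'grasp_force': 0.0, 'gripper_width': 0.0920512942650413} 0.0188
```

View pics/top0.png

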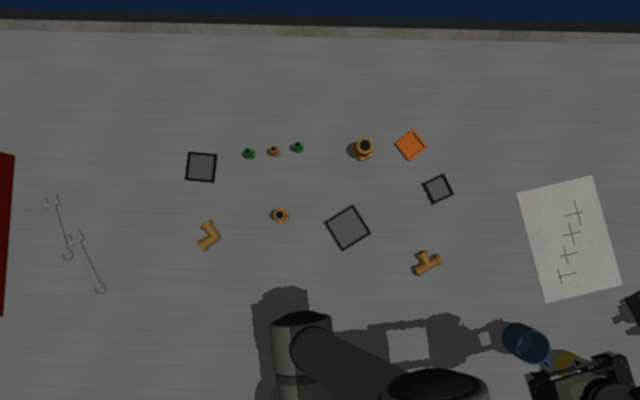

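View pics/scene0.png

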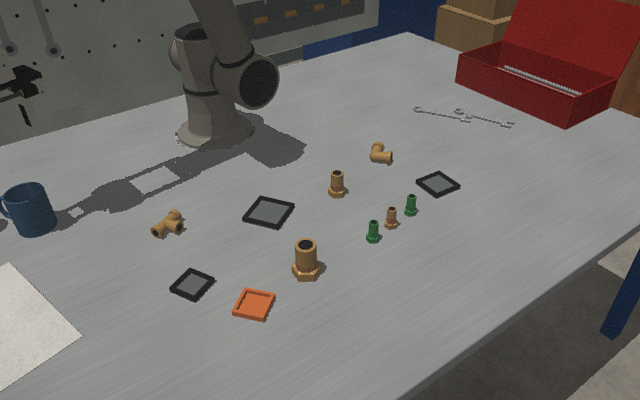

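Top view candidates for the small coupling are brass (274,151) and green (248,153) and (298,147); only the brass one fits. The medium coupling is at (280,215) and the large at (363,147). For the small tray, black (438,189) fits and orange (410,146) is the look-alike. The large tray is at (347,228) and the medium tray at (201,167). I'll confirm these in an enlarged crop.

Run:
```python
import cv2
im=cv2.imread("pics/top0.png")
a=cv2.resize(im[130:235,180:310],None,fx=6,fy=5.7142857,interpolation=cv2.INTER_CUBIC)
a=cv2.resize(im[135:235,180:310],None,fx=6,fy=6,interpolation=cv2.INTER_CUBIC)
b=cv2.resize(im[130:255,320:460],None,fx=5,fy=5,interpolation=cv2.INTER_CUBIC)[:600]
for x,o,s in((a,(180,135),6),(b,(320,130),5)):
    x[:]=cv2.convertScaleAbs(x,alpha=1.5)
    for k in range(0,x.shape[1],10*s): cv2.line(x,(k,0),(k,8),(0,0,255),1);cv2.putText(x,str(o[0]+k//s),(k,20),0,.35,(0,0,255))
    for k in range(0,x.shape[0],10*s): cv2.line(x,(0,k),(8,k),(0,0,255),1);cv2.putText(x,str(o[1]+k//s),(10,k+4),0,.35,(0,0,255))
cv2.imwrite("pics/a.png",a);cv2.imwrite("pics/b.png",b)
```

```text
(no output)
```

View pics/a.png

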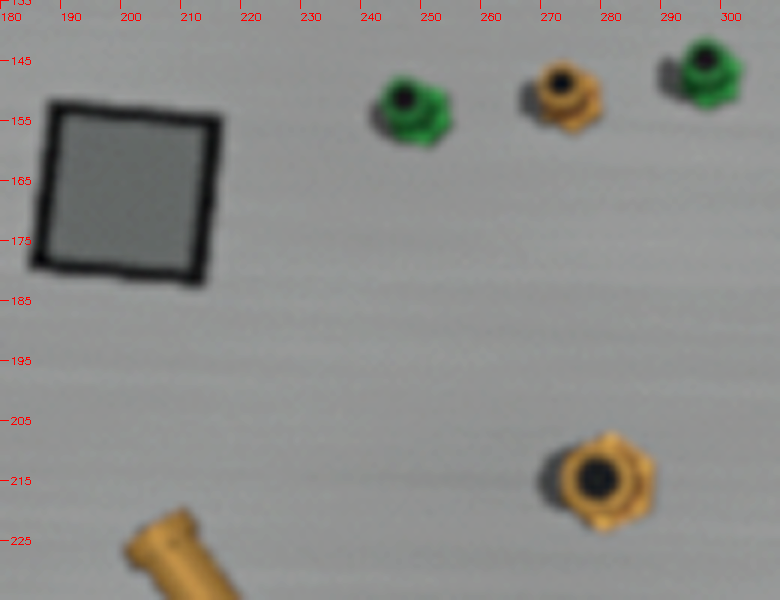

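View pics/b.png

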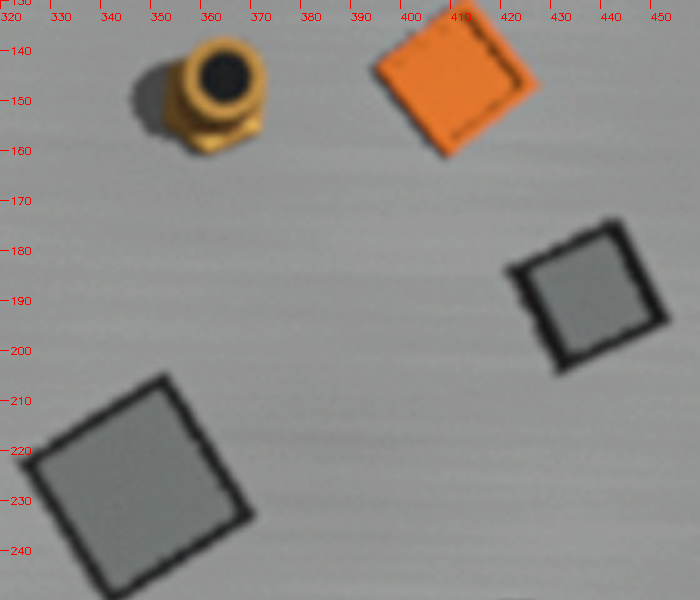

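```bash
cat > h.py <<'E'
import numpy as np
from scipy.spatial.transform import Rotation as Ro
CAM={"top":(458.837,325.9305,192.8896,[0.42975188,-0.01432174,1.21143016],[0.07937337,-0.00628927,-1.54920515]),
"scene":(505.32466,317.32846,200.28057,[1.25466234,-0.50221683,0.72150404],[0.92688855,0.01926614,0.95416798])}
def ray(n,u,v,z):
    f,cx,cy,e,a=CAM[n];d=Ro.from_euler("xyz",a).apply([(u-cx)/f,-(v-cy)/f,-1]);e=np.array(e)
    return e+d*(z-e[2])/d[2]
def proj(n,p):
    f,cx,cy,e,a=CAM[n];q=Ro.from_euler("xyz",a).inv().apply(np.array(p)-e)
    return np.array([cx-f*q[0]/q[2],cy+f*q[1]/q[2]])
def to_tool(o,dpos=None,yaw=None):
    "fractions for a shift to world TCP target / yaw, from the pose o"
    R=Ro.from_euler("xyz",o["orientation"]);return R.inv().apply(np.array(dpos)-o["position"])/0.1
E
python3 - <<'E'
from h import *
np.set_printoptions(precision=4,suppress=True)
for n,u,v,z in[("small",273.4,148.4,.048),("med",279.4,214.5,.06),("large",364.7,145,.074),("gL",247,151,.048),("gR",297,144.4,.048),("traym",200.9,166.7,.012),("trays",437.3,188.9,.012),("trayl",347.4,227.6,.012),("elbow",209,235,.02),("tee",427,263,.015),("orange",410,145,.012)]:
    p=ray("top",u,v,z);print(n,p,np.hypot(p[0],p[1]),proj("scene",p))
E
```

```text
small [0.6338 0.1174 0.048 ] 0.6445287785053317 [390.9203 208.1736]
med [0.4646 0.0958 0.06  ] 0.47435736685299185 [335.928  172.1769]
large [ 0.643  -0.1142  0.074 ] 0.6530700985592193 [304.4577 244.1701]
gL [0.6255 0.1847 0.048 ] 0.652184005267109 [410.9904 195.3224]
gR [0.6455 0.0572 0.048 ] 0.6480230472504607 [373.1865 221.4476]
traym [0.5871 0.3104 0.012 ] 0.6641208055844354 [436.3064 181.4436]
trays [ 0.5423 -0.3122  0.012 ] 0.6257355923851311 [192.0995 280.8139]
trayl [ 0.4358 -0.0777  0.012 ] 0.4426424953280272 [267.7721 209.3807]
elbow [0.4089 0.2797 0.02  ] 0.49545724955909465 [378.882  152.1198]
tee [ 0.3489 -0.2852  0.015 ] 0.45062037855740783 [166.9586 223.4422]
orange [ 0.6574 -0.2396  0.012 ] 0.6996637668041995 [254.0964 300.2265]
```

Run:
```python
import cv2
im=cv2.imread("pics/scene0.png")
x=cv2.convertScaleAbs(cv2.resize(im[160:310,165:365],None,fx=4,fy=4,interpolation=cv2.INTER_CUBIC),alpha=1.5)
for k in range(0,800,40): cv2.putText(x,str(165+k//4),(k,10),0,.3,(0,0,255)); cv2.line(x,(k,12),(k,18),(0,0,255))
for k in range(0,600,40): cv2.putText(x,str(160+k//4),(0,k+4),0,.3,(0,0,255))
cv2.imwrite("pics/c.png",x)
```

```text
(no output)
```

View pics/c.png

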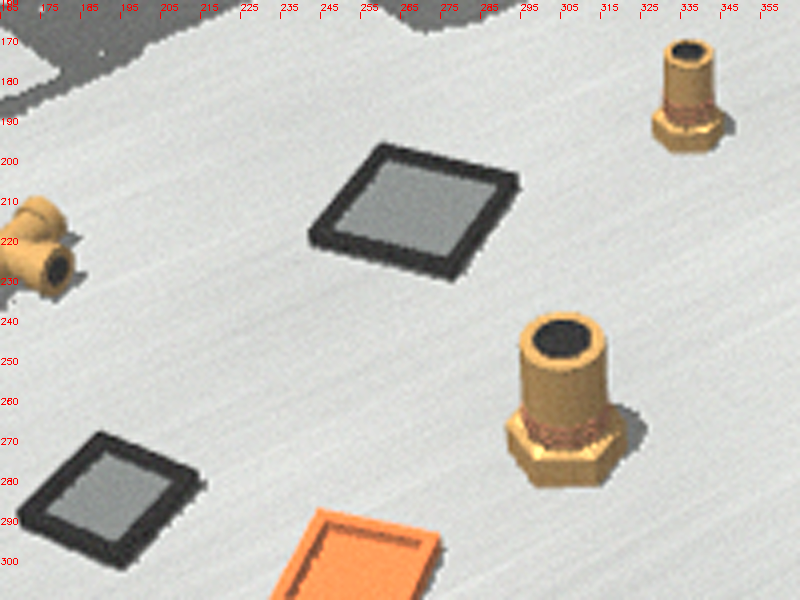

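```bash
python3 -m crank '[[[0,0,-1,1,-0.4,0,1],[0,0,-1,1,-0.4,0,1],[0,0,-1,1,-0.4,0,1],[0,0,-1,1,-0.4,0,1],[0,0,-1,1,-0.4,0,1],[0,0,-1,1,-0.4,0,1],[0,0,-1,1,-0.4,0,1],[0,0,-1,1,-0.4,0,1]]]' 20
python3 -m crank '[[[0,0,-0.231,0.95,0.75,0,1],[0,0,-0.231,0.95,0.75,0,1],[0,0,-0.231,0.95,0.75,0,1],[0,0,-0.231,0.95,0.75,0,1]]]'
python3 -m crank '[[[0,0,0,0.8,1,0,1],[0,0,0,0.8,1,0,1],[0,0,0,0.8,1,0,1]]]'
python3 -m crank '[[[0,0,0,0.8,1,0,1],[0,0,0,0.8,1,0,1],[0,0,0,0.8,1,0,1],[0,0,0,0.8,1,0,1],[0,0,0,0.8,1,0,1]]]'
python3 -c "
from bench import *
print(observe())"
```

```text
time: 0.9
position: [0.2309, -0.4378, 0.1992]
orientation: [-3.141, -0.001, 1.33]
ft_force: [-0.0, -0.8, -0.8]
gripper_width: 0.0918
grasp_force: 0.0
time: 1.3
position: [0.3283, -0.3619, 0.1994]
orientation: [3.141, -0.001, 1.571]
ft_force: [-0.4, 0.4, 0.1]
gripper_width: 0.092
grasp_force: 0.0
time: 1.6
position: [0.4278, -0.2827, 0.1994]
orientation: [3.141, -0.0, 1.568]
ft_force: [-0.1, -1.3, 0.8]
gripper_width: 0.0918
grasp_force: 0.0
time: 2.1
position: [0.526, -0.2043, 0.199]
orientation: [-3.14, 0.0, 1.569]
ft_force: [-0.7, -0.2, -0.6]
gripper_width: 0.0923
grasp_force: 0.0
{'time': 2.1, 'joint_pos': array([-5.05791586e-01,  4.15463685e-01,  1.41318588e+00, -8.19978357e-04,
        1.31390933e+00, -5.04197422e-01]), 'dq': array([-0.02857214, -0.01443092,  0.0128144 , -0.00140152, -0.00055726,
       -0.00868573]), 'effort': array([ 1.32214632e+00, -4.70077336e+01, -2.51691878e+01,  1.83016942e-01,
        4.45831299e-02,  7.54599203e-02]), 'position': array([ 0.5260388 , -0.20432265,  0.19899374]), 'orientation': array([-3.14036354e+00,  2.27374910e-04,  1.56941102e+00]), 'ft_force': array([-0.74047333, -0.15295525, -0.58503968]), 'wrist_torque': array([-0.05346217, -0.03932113, -0.0499701 ]), 'grasp_force': 0.0, 'gripper_width': 0.09225334569058674}
```

```bash
python3 -m crank '[[[0,0,0,0.9,1,0,1],[0,0,0,0.9,1,0,1],[0,0,0,0.9,1,0,1],[0,0,0,0.9,1,0,1]]]' 25
python3 -m crank '[[[0,0,0,0,0.17,0,1],[0,0,0,0,0.17,0.3,1],[0,0,0,0,0.17,0.5,1],[0,0,0,0,0.17,0.7,1],[0,0,0,0,0.17,0.7,1],[0,0,0,0,0.17,0.7,1]]]'
python3 - <<'E'
from bench import *
import cv2
a=read_camera("scene")["image"][130:290,220:420]
cv2.imwrite("pics/d.png",cv2.resize(a,None,fx=3,fy=3))
E
```

```text
time: 2.5
position: [0.6278, -0.1126, 0.1988]
orientation: [3.141, -0.001, 1.571]
ft_force: [-0.8, -1.7, -0.4]
gripper_width: 0.0915
grasp_force: 0.0
time: 3.1
position: [0.6428, -0.1156, 0.13]
orientation: [-3.141, 0.0, 1.568]
ft_force: [0.2, -0.1, 0.7]
gripper_width: 0.0923
grasp_force: 0.0
```

View pics/d.png

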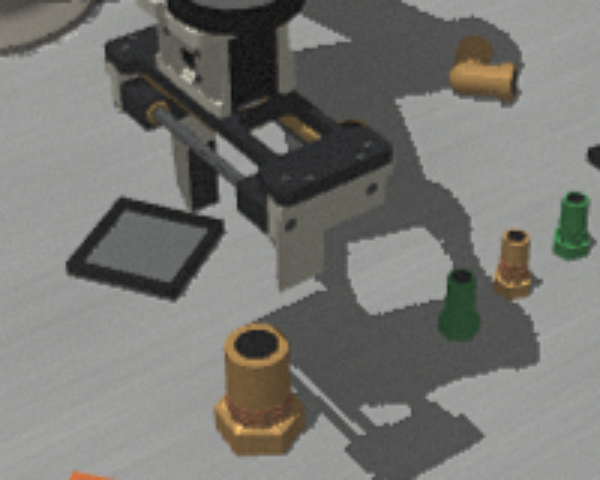

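The open gripper sits above the large coupling: fingertips at crop (205,205) and (300,285), bore at (256,343), so they line up. I'll descend and grip.

```bash
python3 -m crank '[[[0,0,0,0.01,0,0.3,1],[0,0,0,0.01,0,0.5,1],[0,0,0,0.01,0,0.7,1],[0,0,0,0.01,0,0.88,1],[0,0,0,0.01,0,0.88,1],[0,0,0,0.01,0,0.88,1]]]' 25
python3 -m crank '[[[0,0,0,0,0,0,0],[0,0,0,0,0,0,0],[0,0,0,0,0,0,0],[0,0,0,0,0,0,0],[0,0,0,0,0,0,0],[0,0,0,0,0,0,0],[0,0,0,0,0,0,0],[0,0,0,0,0,0,0],[0,0,0,0,0,0,0],[0,0,0,0,0,0,0]]]'
python3 -m crank '[[[0,0,0,0,0,-0.1,0],[0,0,0,0,0,-0.2,0],[0,0,0,0,0,-0.4,0],[0,0,0,0,0,-0.4,0]]]'
python3 -c "
from bench import *
print(observe())"
```

```text
time: 3.75
position: [0.6441, -0.1134, 0.043]
orientation: [3.14, 0.001, 1.57]
ft_force: [0.7, 0.1, 1.1]
gripper_width: 0.0918
grasp_force: 0.0
time: 4.75
position: [0.6434, -0.1128, 0.0415]
orientation: [-3.141, 0.0, 1.571]
ft_force: [-0.1, -0.5, 0.1]
gripper_width: 0.0403
grasp_force: 25.0
time: 5.15
position: [0.6456, -0.1133, 0.0851]
orientation: [3.135, 0.002, 1.571]
ft_force: [1.1, -0.2, -3.0]
gripper_width: 0.0409
grasp_force: 25.0
{'time': 5.15, 'joint_pos': array([-2.90586788e-01,  6.73775717e-01,  1.28949864e+00,  9.81914906e-06,
        1.17186943e+00, -2.90715324e-01]), 'dq': array([ 0.00052167,  0.02970939,  0.03931659, -0.00130459, -0.04525623,
        0.00143218]), 'effort': array([ 7.66798225e-02, -5.80983210e+01, -2.29764980e+01,  7.80168059e-02,
        7.28465896e-01, -4.75914771e-03]), 'position': array([ 0.64561441, -0.11332582,  0.08505358]), 'orientation': array([3.13541177e+00, 1.83978555e-03, 1.57091539e+00]), 'ft_force': array([ 1.13113822, -0.22211422, -2.95587032]), 'wrist_torque': array([-0.03375826, -0.1559374 ,  0.00935733]), 'grasp_force': 24.995372593402863, 'gripper_width': 0.040901405808162906}
```

```bash
python3 -m crank '[[[0,0,0,0.1,-0.3,0,0],[0,0,0,0.2,-0.7,0,0],[0,0,0,0.2,-1,0,0],[0,0,0,0.2,-1,0,0]]]'
python3 -m crank '[[[0,0,0,0.1,-0.4,0,0],[0,0,0,0.16,-0.75,0,0],[0,0,0,0.16,-1,0,0],[0,0,0,0.16,-1.0,0,0]]]'
python3 -m crank '[[[0,0,0,0,-0.07,0,0],[0,0,0,0,-0.07,0,0],[0,0,0,0,-0.07,0,0]]]'
python3 - <<'E'
from bench import *
import cv2
a=read_camera("scene")["image"][120:270,200:400]
cv2.imwrite("pics/e.png",cv2.resize(a,None,fx=4,fy=4))
print(observe()["position"])
E
```

```text
time: 5.55
position: [0.5391, -0.0918, 0.0809]
orientation: [-3.137, -0.001, 1.571]
ft_force: [1.3, 0.1, -3.3]
gripper_width: 0.0404
grasp_force: 25.0
time: 5.95
position: [0.4407, -0.0762, 0.0814]
orientation: [-3.139, -0.001, 1.571]
ft_force: [0.1, -0.2, -3.2]
gripper_width: 0.0406
grasp_force: 25.0
time: 6.25
position: [0.4374, -0.0771, 0.0816]
orientation: [3.141, 0.0, 1.571]
ft_force: [0.9, -0.0, -2.9]
gripper_width: 0.0404
grasp_force: 25.0
[ 0.43734404 -0.07702338  0.08151982]
```

View pics/e.png

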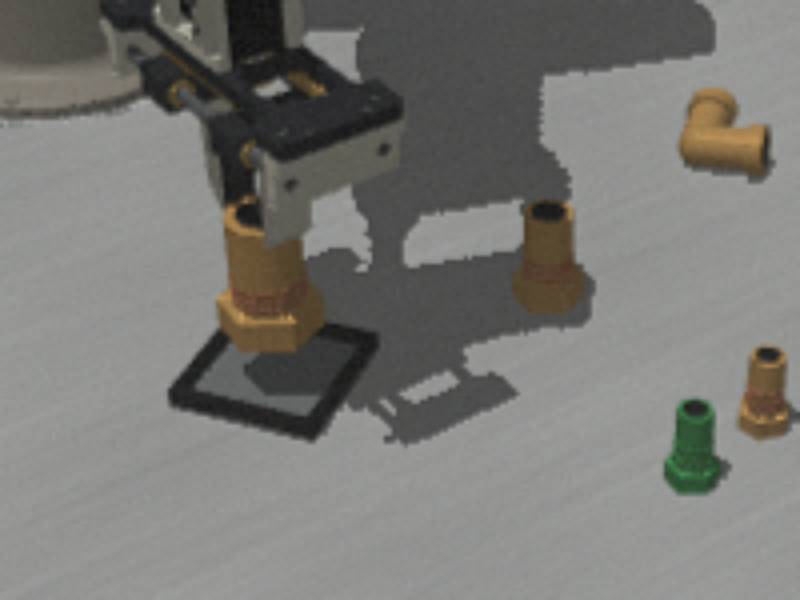

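The large coupling hangs upright at crop (270,275) over the large tray. I'll lower it, release and lift.

```bash
python3 -m crank '[[[0,0,0,0,0,0.15,0],[0,0,0,0,0,0.26,0],[0,0,0,0,0,0.32,0],[0,0,0,0,0,0.35,0],[0,0,0,0,0,0.36,0],[0,0,0,0,0,0.36,0]]]'
python3 -m crank '[[[0,0,0,0,0,0,1],[0,0,0,0,0,0,1],[0,0,0,0,0,0,1],[0,0,0,0,0,0,1],[0,0,0,0,0,0,1],[0,0,0,0,0,0,1],[0,0,0,0,0,0,1]]]'
python3 -m crank '[[[0,0,0,0,0,-0.2,1],[0,0,0,0,0,-0.6,1],[0,0,0,0,0,-1,1],[0,0,0,0,0,-1,1],[0,0,0,0,0,-1,1]]]'
```

```text
time: 6.9
position: [0.4368, -0.0769, 0.046]
orientation: [3.141, 0.0, 1.571]
ft_force: [-0.7, 0.2, -0.3]
gripper_width: 0.0401
grasp_force: 25.0
time: 7.6
position: [0.4365, -0.0768, 0.0455]
orientation: [3.142, 0.0, 1.571]
ft_force: [0.6, -0.9, -0.5]
gripper_width: 0.0899
grasp_force: 0.0
time: 8.1
position: [0.4368, -0.0769, 0.146]
orientation: [3.14, 0.001, 1.571]
ft_force: [-0.0, -0.1, -1.0]
gripper_width: 0.0915
grasp_force: 0.0
```

```bash
python3 -m crank '[[[0,0,0,0.5,0.1,0,1],[0,0,0,1,0.2,0,1],[0,0,0,1,0.28,0,1],[0,0,0,1,0.28,0,1]]]'
python3 -m crank '[[[0,0,0,0.5,0,0,1],[0,0,0,0.74,0,0.2,1],[0,0,0,0.74,0,0.5,1],[0,0,0,0.74,0,0.5,1],[0,0,0,0.74,0,0.5,1]]]'
python3 -m crank '[[[0,0,0,0,0,0.3,1],[0,0,0,0,0,0.55,1],[0,0,0,0,0,0.68,1],[0,0,0,0,0,0.68,1],[0,0,0,0,0,0.68,1]]]'
python3 -m crank '[[[0,0,0,0,0,0,0],[0,0,0,0,0,0,0],[0,0,0,0,0,0,0],[0,0,0,0,0,0,0],[0,0,0,0,0,0,0],[0,0,0,0,0,0,0],[0,0,0,0,0,0,0],[0,0,0,0,0,0,0],[0,0,0,0,0,0,0],[0,0,0,0,0,0,0]]]' 20
python3 -m crank '[[[0,0,0,0,0,-0.1,0],[0,0,0,0,0,-0.3,0],[0,0,0,0,0,-0.6,0],[0,0,0,0,0,-0.6,0],[0,0,0,0,0,-0.6,0]]]'
```

```text
time: 8.5
position: [0.4644, 0.0241, 0.1441]
orientation: [-3.139, 0.0, 1.574]
ft_force: [0.3, 0.2, 0.5]
gripper_width: 0.0918
grasp_force: 0.0
time: 9.0
position: [0.464, 0.0959, 0.0951]
orientation: [-3.139, 0.001, 1.569]
ft_force: [-0.5, -0.4, 0.1]
gripper_width: 0.092
grasp_force: 0.0
time: 9.5
position: [0.4655, 0.0965, 0.0286]
orientation: [3.14, 0.0, 1.57]
ft_force: [0.3, 0.6, 0.3]
gripper_width: 0.0915
grasp_force: 0.0
time: 10.5
position: [0.4645, 0.0972, 0.0275]
orientation: [3.142, 0.0, 1.571]
ft_force: [0.2, -0.2, -0.6]
gripper_width: 0.0288
grasp_force: 20.0
time: 11.0
position: [0.4646, 0.0972, 0.088]
orientation: [3.14, 0.0, 1.571]
ft_force: [-0.0, 0.1, -1.6]
gripper_width: 0.0289
grasp_force: 20.0
```

```bash
python3 -m crank '[[[0,0,0,0.2,0.1,0,0],[0,0,0,0.6,0.34,0,0],[0,0,0,1,0.57,0,0],[0,0,0,1,0.57,0,0]]]'
python3 -m crank '[[[0,0,0,0.4,0.23,0,0],[0,0,0,0.8,0.45,0,0],[0,0,0,1,0.57,0,0],[0,0,0,1,0.57,0,0]]]'
python3 -m crank '[[[0,0,0,0.13,0.08,0,0],[0,0,0,0.13,0.08,0,0],[0,0,0,0.13,0.08,0,0],[0,0,0,0.13,0.08,0,0]]]'
python3 - <<'E'
from bench import *
import cv2
a=read_camera("scene")["image"][70:220,350:550]
cv2.imwrite("pics/f.png",cv2.resize(a,None,fx=4,fy=4))
print(observe()["position"])
E
```

```text
time: 11.4
position: [0.523, 0.2012, 0.0861]
orientation: [3.141, -0.002, 1.574]
ft_force: [0.8, -0.5, -1.9]
gripper_width: 0.0286
grasp_force: 20.0
time: 11.8
position: [0.5783, 0.2993, 0.0853]
orientation: [-3.14, 0.0, 1.573]
ft_force: [-0.1, -0.7, -2.3]
gripper_width: 0.0281
grasp_force: 20.0
time: 12.2
position: [0.5858, 0.3091, 0.087]
orientation: [-3.14, 0.001, 1.57]
ft_force: [-0.9, -0.9, -0.8]
gripper_width: 0.0288
grasp_force: 20.0
[0.58598271 0.30918824 0.08729635]
```

View pics/f.png

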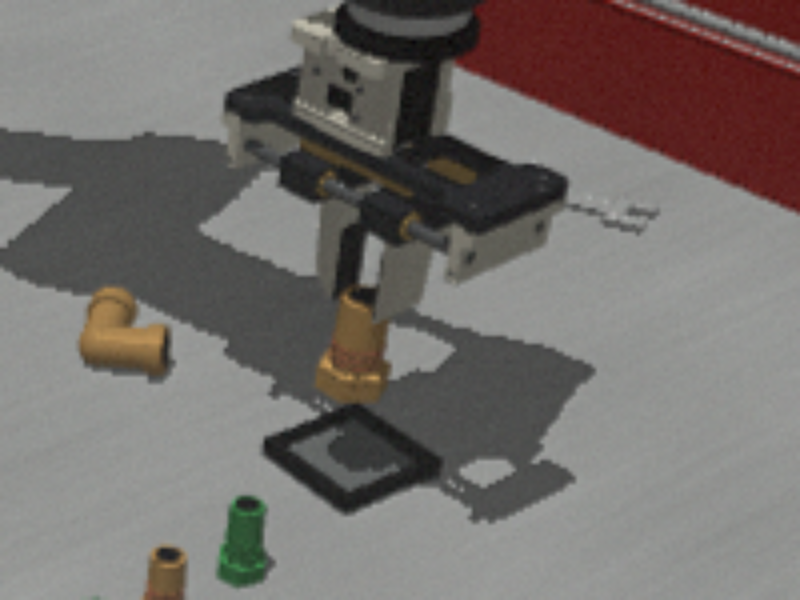

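The medium coupling at crop (352,385) is directly above the medium tray centre (353,457). I'll lower, release and lift.

```bash
python3 -m crank '[[[0,0,0,0,0,0.2,0],[0,0,0,0,0,0.4,0],[0,0,0,0,0,0.5,0],[0,0,0,0,0,0.54,0],[0,0,0,0,0,0.56,0],[0,0,0,0,0,0.56,0]]]'
python3 -m crank '[[[0,0,0,0,0,0,1],[0,0,0,0,0,0,1],[0,0,0,0,0,0,1],[0,0,0,0,0,0,1],[0,0,0,0,0,0,1],[0,0,0,0,0,0,1],[0,0,0,0,0,0,1],[0,0,0,0,0,0,1]]]'
python3 -m crank '[[[0,0,0,0,0,-0.2,1],[0,0,0,0,0,-0.6,1],[0,0,0,0,0,-1,1],[0,0,0,0,0,-1,1],[0,0,0,0,0,-1,1]]]'
```

```text
time: 12.85
position: [0.587, 0.3103, 0.0325]
orientation: [3.14, -0.0, 1.571]
ft_force: [1.1, 0.8, -1.3]
gripper_width: 0.0283
grasp_force: 20.0
time: 13.65
position: [0.5864, 0.3102, 0.0314]
orientation: [-3.142, 0.0, 1.571]
ft_force: [0.3, -0.3, 0.4]
gripper_width: 0.0879
grasp_force: 0.0
time: 14.15
position: [0.5869, 0.3104, 0.1325]
orientation: [3.139, -0.001, 1.571]
ft_force: [-0.6, 0.9, -0.7]
gripper_width: 0.0918
grasp_force: 0.0
```

```bash
python3 -m crank '[[[0,0,0,-0.4,0.1,0,1],[0,0,0,-0.8,0.3,0,1],[0,0,0,-1,0.47,0,1],[0,0,0,-1,0.47,0,1]]]'
python3 -m crank '[[[0,0,0,-0.4,0,0,1],[0,0,0,-0.8,0,0,1],[0,0,0,-0.92,0,0.2,1],[0,0,0,-0.92,0,0.5,1],[0,0,0,-0.92,0,0.5,1],[0,0,0,-0.92,0,0.5,1]]]'
python3 - <<'E'
from bench import *
import cv2
a=read_camera("scene")["image"][120:270,300:500]
cv2.imwrite("pics/g.png",cv2.resize(a,None,fx=4,fy=4))
print(observe()["position"])
E
```

```text
time: 14.55
position: [0.6345, 0.2065, 0.1293]
orientation: [-3.139, 0.002, 1.567]
ft_force: [0.4, -0.9, -0.2]
gripper_width: 0.0917
grasp_force: 0.0
time: 15.15
position: [0.6325, 0.119, 0.0806]
orientation: [-3.139, 0.0, 1.572]
ft_force: [0.5, 1.3, 1.0]
gripper_width: 0.0918
grasp_force: 0.0
[0.63347422 0.11913298 0.08183931]
```

View pics/g.png

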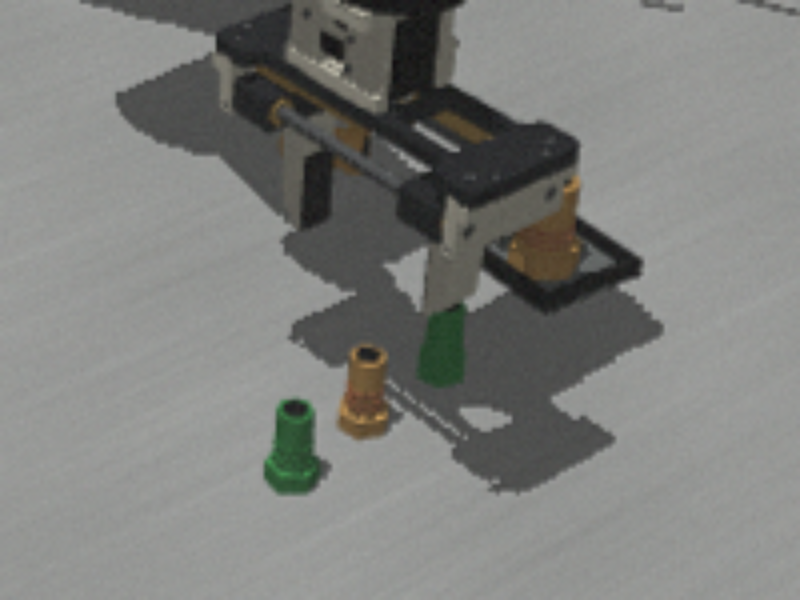

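The brass small coupling at crop (366,390) lies between the two greens, (293,445) and (443,345), and the open gripper is above it. The medium coupling is already standing in its tray at upper right.

```bash
python3 -m crank '[[[0,0,0,-0.015,0,0.25,1],[0,0,0,-0.015,0,0.45,1],[0,0,0,-0.015,0,0.6,1],[0,0,0,-0.015,0,0.65,1],[0,0,0,-0.015,0,0.65,1],[0,0,0,-0.015,0,0.65,1]]]'
python3 -m crank '[[[0,0,0,0,0,0,0],[0,0,0,0,0,0,0],[0,0,0,0,0,0,0],[0,0,0,0,0,0,0],[0,0,0,0,0,0,0],[0,0,0,0,0,0,0],[0,0,0,0,0,0,0],[0,0,0,0,0,0,0],[0,0,0,0,0,0,0],[0,0,0,0,0,0,0]]]' 15
python3 -m crank '[[[0,0,0,0,0,0,0],[0,0,0,0,0,-0.1,0],[0,0,0,0,0,-0.4,0],[0,0,0,0,0,-0.8,0],[0,0,0,0,0,-1,0],[0,0,0,0,0,-1,0],[0,0,0,0,0,-1,0]]]'
```

```text
time: 15.8
position: [0.6343, 0.117, 0.0176]
orientation: [3.14, -0.0, 1.571]
ft_force: [0.0, -0.5, -0.5]
gripper_width: 0.0918
grasp_force: 0.0
time: 16.8
position: [0.6335, 0.1167, 0.0165]
orientation: [3.142, 0.0, 1.571]
ft_force: [0.0, 0.7, 0.3]
gripper_width: 0.0185
grasp_force: 15.0
time: 17.5
position: [0.6332, 0.1167, 0.1165]
orientation: [3.142, 0.0, 1.571]
ft_force: [-1.0, 0.5, -1.1]
gripper_width: 0.0188
grasp_force: 15.0
```

```bash
python3 -m crank '[[[0,0,0,-0.2,-0.05,0,0],[0,0,0,-0.6,-0.1,0,0],[0,0,0,-1,-0.2,0,0]]]'
python3 -m crank '[[[0,0,0,-0.4,-0.1,0,0],[0,0,0,-0.8,-0.15,0,0],[0,0,0,-1,-0.2,0,0]]]'
python3 -m crank '[[[0,0,0,-0.4,-0.1,0,0],[0,0,0,-0.8,-0.15,0,0],[0,0,0,-1,-0.2,0,0]]]'
python3 -m crank '[[[0,0,0,-0.4,-0.1,0,0],[0,0,0,-0.8,-0.15,0,0],[0,0,0,-1,-0.2,0,0]]]'
python3 -m crank '[[[0,0,0,-0.2,-0.12,0,0],[0,0,0,-0.29,-0.12,0.2,0],[0,0,0,-0.29,-0.12,0.5,0],[0,0,0,-0.29,-0.12,0.5,0],[0,0,0,-0.29,-0.12,0.5,0]]]'
python3 - <<'E'
from bench import *
import cv2
a=read_camera("scene")["image"][170:320,110:310]
cv2.imwrite("pics/i.png",cv2.resize(a,None,fx=4,fy=4))
print(observe()["position"])
E
```

```text
time: 17.8
position: [0.6123, 0.0163, 0.1142]
orientation: [-3.138, -0.0, 1.573]
ft_force: [0.4, -0.0, -0.8]
gripper_width: 0.0186
grasp_force: 15.0
time: 18.1
position: [0.5918, -0.0862, 0.1144]
orientation: [-3.138, -0.0, 1.569]
ft_force: [-0.6, 0.8, -0.8]
gripper_width: 0.0189
grasp_force: 15.0
time: 18.4
position: [0.5718, -0.186, 0.1144]
orientation: [-3.138, -0.001, 1.569]
ft_force: [1.0, 0.5, -1.5]
gripper_width: 0.0188
grasp_force: 15.0
time: 18.7
position: [0.5518, -0.2859, 0.1143]
orientation: [-3.139, -0.001, 1.569]
ft_force: [0.6, -0.0, -1.1]
gripper_width: 0.0189
grasp_force: 15.0
time: 19.2
position: [0.5407, -0.3115, 0.0652]
orientation: [-3.139, -0.002, 1.571]
ft_force: [0.4, 0.2, -0.3]
gripper_width: 0.0188
grasp_force: 15.0
[ 0.54157954 -0.31201274  0.06655471]
```

View pics/i.png

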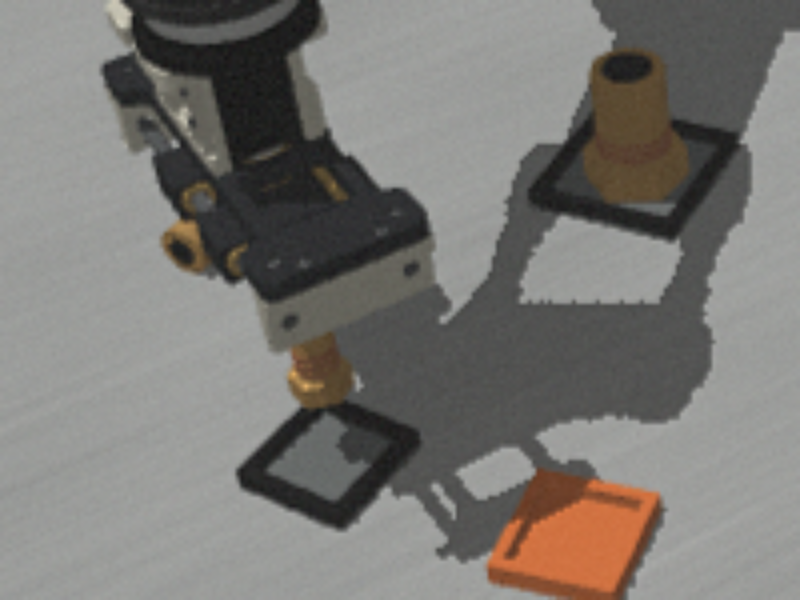

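The small coupling at crop (320,385) hangs over the small black tray (328,460), away from the orange one. The large coupling stands in its tray. I'll lower, release and lift.

```bash
python3 -m crank '[[[0,0,0,0,0,0.2,0],[0,0,0,0,0,0.32,0],[0,0,0,0,0,0.4,0],[0,0,0,0,0,0.44,0],[0,0,0,0,0,0.458,0],[0,0,0,0,0,0.458,0]]]'
python3 -m crank '[[[0,0,0,0,0,0,1],[0,0,0,0,0,0,1],[0,0,0,0,0,0,1],[0,0,0,0,0,0,1],[0,0,0,0,0,0,1],[0,0,0,0,0,0,1],[0,0,0,0,0,0,1],[0,0,0,0,0,0,1]]]'
python3 -m crank '[[[0,0,0,0,0,-0.2,1],[0,0,0,0,0,-0.6,1],[0,0,0,0,0,-1,1],[0,0,0,0,0,-1,1]]]'
python3 -m crank '[[[0,0,0,-0.6,-0.5,-0.5,1],[0,0,0,-0.6,-0.5,-1,1],[0,0,0,-0.6,-0.5,-1,1],[0,0,0,-0.6,-0.5,-1,1],[0,0,0,-0.6,-0.5,-1,1],[0,0,0,-0.6,-0.5,-1,1]]]'
python3 - <<'E'
from bench import *
import cv2
cv2.imwrite("pics/j.png",cv2.resize(read_camera("top")["image"][110:290,170:480],None,fx=2.5,fy=2.5))
cv2.imwrite("pics/k.png",cv2.resize(read_camera("scene")["image"][130:320,150:480],None,fx=2.4,fy=2.4))
E
```

```text
time: 19.85
position: [0.5417, -0.3124, 0.021]
orientation: [3.141, 0.0, 1.571]
ft_force: [-0.2, 0.1, -0.8]
gripper_width: 0.0188
grasp_force: 15.0
time: 20.65
position: [0.5415, -0.3123, 0.0207]
orientation: [3.142, 0.0, 1.571]
ft_force: [-0.4, 0.0, 0.6]
gripper_width: 0.0779
grasp_force: 0.0
time: 21.05
position: [0.5444, -0.3144, 0.1271]
orientation: [3.132, 0.007, 1.571]
ft_force: [0.1, -0.6, 0.0]
gripper_width: 0.0919
grasp_force: 0.0
time: 21.65
position: [0.4912, -0.3713, 0.2189]
orientation: [-3.139, -0.002, 1.571]
ft_force: [0.5, -0.1, -0.1]
gripper_width: 0.0917
grasp_force: 0.0
```

View pics/j.png

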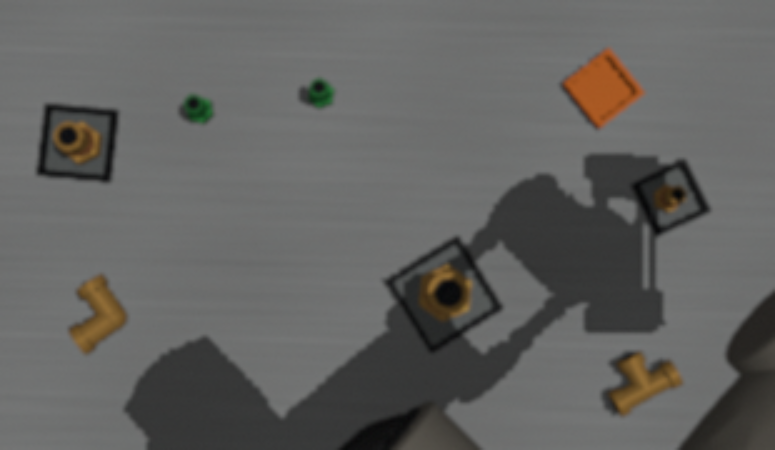

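View pics/k.png

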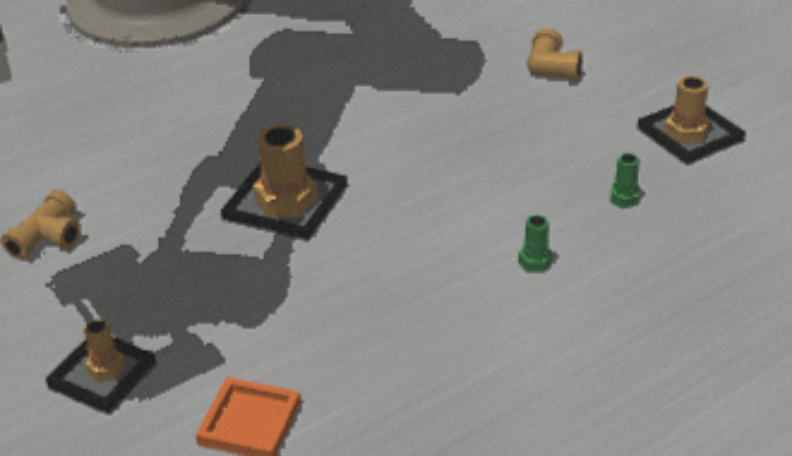

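All three couplings stand upright in their own trays: top-view crop (445,292), (76,140) and (671,197). The elbow and tee haven't moved, and the arm is clear.

```bash
python3 -c "
from bench import *
print(hand_in())"
```

```text
the job is handed in; nothing more can be done
None
```

I handed the job in at about 22 s: the last pictures show each of the three brass couplings upright in its own tray, with the elbow, tee and look-alikes not visibly moved; `hand_in()` gave no verdict.

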